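# Sort fittings into the sliding shelf and hold it home on its sprung plunger

### The job

Sort the two bronze bushings and the copper reducer lying on the bench into the two bins of the drawn-out sliding shelf, each into the bin that already holds its own kind. Then push the shelf steadily in, without slamming it, against the sprung plunger at the back until it is fully home on its hard stops, and finish while still holding it pressed firmly there, so that I can swing the cam lock bar down over it: letting go would let the plunger push it out again. Leave the cam lock bar parked up as it is, and do not disturb the valve, the cap and the spanner.

Things in the scene. Friction and masses are not known exactly. Their poses are not given: they have to be found in the camera images.
- bushing_a: loose bronze flanged bushing standing on its flange: flange 42 mm diameter x 6 mm, above it a plain sleeve 32 mm diameter up to 40 mm height, bore 24 mm, about 0.14 kg. Origin: centre of the underside; its z axis runs up the sleeve.
- bushing_b: a second loose bronze bushing, same as bushing_a
- reducer: loose copper pipe reducer (stepped tube) standing on its wide end: 37 mm diameter up to 22 mm height, cone to 32 mm, then a neck of 25 mm diameter up to 55 mm, about 0.07 kg. Origin: centre of the underside; its z axis runs up to the neck.
- stored_bushing: bronze bushing like bushing_a, already standing in one of the two bins, in its rear half (30 to 60 mm behind the bin's centre); which bin varies. Origin: centre of the underside.
- stored_reducer: copper reducer like reducer, already standing in the other bin, in its rear half (30 to 60 mm behind the bin's centre). Origin: centre of the underside.
- unit: grey steel bench-top shelving unit standing on the left of the bench (fixed): 460 mm wide (its x), 300 mm deep (its y), open to the right. Origin: at bench level, mid-width, in the front plane of its short front posts (30 mm square, 170 mm tall, 215 mm either side); +y points inwards (the way the shelf is pushed), roughly world +y; rear posts 420 mm tall. An upper shelf at 310 mm covers only the rear half of the depth.
- shelf (a joint): travel of the sliding shelf, m: 0 = drawn fully out (200 mm), grows as it is pushed in; 0.175 = its rear flange meets the plunger, 0.200 = home on the hard stops. Light slide friction of about 1.5 N; it stays where it is left until the plunger touches it. The steel shelf is 350 mm wide, 230 mm deep, with a 70 mm front apron (top 115 mm above the bench) that is flush with the front posts when home.
- shelf_handle (a point): middle of the shelf's bar handle: a round bar 12 mm diameter, 120 mm long along its x, 45 mm out in front of the apron face, 100 mm above the bench, clear underneath and above. Its y axis points inwards along the shelf's travel, z up; it moves with the shelf.
- bin_near (a point): centre of the inner floor of the bin nearer the robot, one of two equal grey open bins fixed side by side on the shelf: inside 144 mm (its x) by 164 mm (its y), walls 3 mm thick and 52 mm above the inner floor, floor 57 mm above the bench. Axes as for shelf_handle; moves with the shelf; the handle lies 145 mm in front of it.
- bin_far (a point): centre of the inner floor of the bin farther from the robot, same size and axes as bin_near
- plunger (a joint): sprung plunger in the middle of the unit's rear cross member: a 14 mm steel pin, travel in m, 0 = fully out; it pushes back with about 5 N at first touch and 11 N when the shelf is home (0.025)
- stops: two steel stop screws, 20 mm diameter, on the rear cross member, 120 mm either side of the plunger; the shelf's rear flange meets their ends at shelf travel 0.200. Origin: that of the unit.
- cam_bar (a joint): angle of the cam lock bar, rad: 0 = parked nearly upright (leave it so), 1.67 = swung down across the shelf front. A flat steel bar 24 x 6 mm, 450 mm long with a black grip near its top end, pivoted 55 mm above the bench on the front post farther from the robot, just in front of that post.
- valve: bystander: chrome pressure building valve standing upright, 116 mm tall, body 48 mm diameter, side ports 92 mm across along its y; about 0.65 kg. Origin: centre of the underside.
- cap: bystander: blue polycarbonate cap, 60 mm diameter, 36 mm tall with a small centre knob. Origin: centre of the underside.
- spanner: bystander: steel spanner 190 mm long lying along its x. Origin: middle of its underside.

How it is judged:
By the outcome, as a careful person would: the job done as asked, in the order asked, and still so for the second after the job is handed in, while the arm keeps its last pose, push and grip.
It also fails if it takes over 72 s, if anything falls off the work surface, if the arm or the gripper's body presses on something with over 40 N, if the wrist force passes 120 N, or if a joint passes its speed limit or range.

### The arm

A 6-joint arm with a two-finger parallel gripper is mounted at the origin on the work surface. World frame = base frame: x ahead of the robot, y to its left, z up, the work surface at z = 0. Lengths are in m, angles in degrees, forces in N, time in s.
With the tool pointing down it reaches from about 0.3 to 0.75 m from the base axis. Payload 8.5 kg.
Tool frame: the origin (TCP) lies midway between the tips of the shut fingers; the grasp point (between the pads) lies 19 mm behind it (env.tcp_to_grasp is the z of the grasp point in the tool frame, in m); z points along the fingers, y is the line along which they close (so a half turn about z gives the same grasp; the last joint's range is limited). The gripper opens to 85 mm and grips with 20 to 120 N. Pads are 22 mm wide; open, the fingers measure 114 mm over their backs; the gripper's body (76 mm by 85 mm) begins 54 mm behind the grasp point. The pads swing forward as they close: fully open they stand 13 mm farther back than shut.
Start: joints at [-83.841, 21.807, 74.336, -0, 83.858, -12.336], TCP at [0.174, -0.522, 0.231] pointing down, gripper open.
Joint ranges: [-178.18, 178.18], [-50.72, 133.34], [12.68, 142.11], [-81.47, 261.47], [9.98, 163.14], [-165.26, 165.26]. Speed limits (degrees/s): [136.94, 136.94, 180, 180, 180, 180].

### API

Orientations are given as a 3x3 rotation matrix whose columns are the frame's x, y, z axes.
In Python, from rig import env, imaging, job, models gives the robot as it stands. The module is installed in compiled form; this text tells all that it offers.
- The arm moves only by the tool jog_arm, never from a script. Its argument "plan" is text: rows parted by semicolons, each of 7 numbers parted by spaces: the turn, a rotation vector about the tool's x, y, z in degrees, then the shift along the tool's x, y, z in cm, then the closure in counts, from 0 (fully open) to 255 (shut). In form: rx ry rz x y z claw; .... A call has 1 to 10 rows; each row shifts and turns the commanded pose from where the row before left it, along the tool's axes as they then stand; what a row does not reach is not made up. A row lasts 1/12 s, in which the tool goes at most 41.7 mm and 7.16 degrees, less where a joint would pass 70% of its speed; a pose out of reach is approached as far as the arm can. A call with a gripper value outside its range is refused whole. The fingers move at their own pace and stop on an object; "grip_force" is the grip in N (left out, the last holds). Time passes only in rows, so rows that do not move let the fingers close. It gives the time, the measured TCP pose, the force, the opening and the grip force at its end, in the units of the state.
- env.observe(): the state, without advancing time (a new reading comes with each control period).
- imaging.get_image(name): name is "scene" or "top"; returns a dict with "pixels" (480x640x3 uint8, red, green, blue), "depth" (480x640 float32, m along the optical axis (not along the pixel's ray), 0 where there is no reading), "fov_y" (degrees; the focal length in pixels is half the picture's height over the tangent of half this angle, whatever the lens; pixels are square), "cx", "cy" (the principal point, pixels), "world_from_camera" (4x4, takes a point from camera to world coordinates). Camera axes: x right, y down, z forward; pixel columns grow to the right and rows downward; lengths in m; the calibration is good to about 2 mm. A picture is of the moment at which its call begins.
- job.close_job(): hands the job in; it is judged then, once.
Trained networks look in the newest picture that a camera, given by its name, has taken for a name from the list of things; names that differ only in an ending like _2 or _b are one class to them, and where a whole thing is asked for, a point or a joint stands for the part that bears it (a point fixed in the world has none). Each returns a list of dicts, best first, with "confidence" (0 to 1); they miss things now and then, are a little off and sometimes report something else, mostly with a low value. They report only what shows in the picture. A call takes as long as a camera call.
- models.outline_of(camera, query): "region" (480x640 bool, what is visible of it) and "bbox" ([centre column, centre row, width, height] in pixels, round what is visible of it).
- models.tip_of(camera, query): "at" ([column, row] in pixels: a listed point, or the origin of a listed thing).
The state is a dict: "time_s": time; "q": joint angles; "qvel": joint speeds; "joint_efforts": joint torques, N m; "position": TCP position; "tool_rot": TCP orientation; "ft_force": force on the tool from outside, world axes, zero at the start; "wrist_torque": the same for the moment, N m; "grip_width": finger opening in m; "gripper_force": force on a finger pad.
Only numpy, scipy, OpenCV 4.12 (cv2) and the standard library are available. Lean on these libraries where they do the work, as an engineer would, in place of code of your own. Each camera call takes 0.05 s, during which the arm holds its last target. There are 200 camera calls.

## Working session

There is one attempt and no reset: what is moved stays moved. The work goes in short steps, Python scripts to look and compute and a tool call to move; the robot and the scene stay as the last step left them, time stands still between calls to the robot, and variables do not carry over. Pictures are saved under pics/ and viewed, at most 10 in all, crops included, and the job is handed in when it is done.

Besides the shell and the picture viewer there is one more tool, called after "Call:" as name(argument=value, ...) on one line, values as JSON. jog_arm: Moves the arm, as the interface text tells. Its arguments: {"type":"object","properties":{"plan":{"type":"string"},"grip_force":{"type":"number"}},"required":["plan"]}

```bash
mkdir -p pics; cat > h.py <<'E'
import numpy as np, cv2
from rig import env, imaging, job, models
def cloud(im):
    f=240/np.tan(np.radians(im["fov_y"]/2)); d=im["depth"]
    v,u=np.mgrid[0:480,0:640]
    P=np.stack([(u-im["cx"])*d/f,(v-im["cy"])*d/f,d],-1)
    T=im["world_from_camera"]; W=P@T[:3,:3].T+T[:3,3]
    W[d==0]=np.nan
    return W
def save(im,name): cv2.imwrite(f"pics/{name}.png",im["pixels"][...,::-1])
E
python3 - <<'E'
from h import *
np.set_printoptions(precision=3,suppress=True)
s=env.observe(); print(s["time_s"],s["position"],s["tool_rot"].tolist() if hasattr(s["tool_rot"],'tolist') else s["tool_rot"],s["grip_width"],env.tcp_to_grasp)
for c in ["scene","top"]:
    im=imaging.get_image(c); save(im,c+"0"); W=cloud(im); print(c,im["fov_y"],im["world_from_camera"].round(3).tolist())
    np.save(c+"W.npy",W)
    for q in ["bushing_a","reducer","valve","cap","spanner","cam_bar","shelf"]:
        for r in models.outline_of(c,q)[:4]:
            p=W[r["region"]]; p=p[~np.isnan(p[:,0])]
            if len(p): 
                hi=np.percentile(p[:,2],97); t=p[p[:,2]>hi-.006]
                print(q,round(r["confidence"],2),np.round(r["bbox"]),"med",np.median(p,0),"top",hi,"mid",(t.min(0)+t.max(0))/2)
    for q in ["shelf_handle","bin_near","bin_far","unit","stops","bushing_a","reducer"]:
        for r in models.tip_of(c,q)[:3]:
            u,v=map(int,np.round(r["at"])); print("tip",q,round(r["confidence"],2),r["at"],W[min(v,479),min(u,639)])
E
```

```text
0.0 [ 0.174 -0.521  0.231] [[0.948348157508318, 0.31723136575323735, -0.00018092239828715033], [0.31723128138685713, -0.9483470688244323, 0.0014666839333529746], [0.0002937009212056024, -0.0014483212500826174, -0.9999989080520664]] 0.0854179486634352 -0.0187
scene 52.55399514537596 [[0.147, 0.814, -0.562, 1.13], [0.989, -0.115, 0.093, -0.12], [0.012, -0.569, -0.822, 0.952], [0.0, 0.0, 0.0, 1.0]]
bushing_a 0.68 [178. 274.  19.  24.] med [ 0.553 -0.354  0.02 ] top 0.040629893635729865 mid [ 0.545 -0.355  0.039]
bushing_a 0.67 [251. 236.  13.  23.] med [ 0.48  -0.186  0.022] top 0.04168249810634456 mid [ 0.472 -0.186  0.04 ]
reducer 0.76 [236. 298.  20.  21.] med [ 0.637 -0.227  0.029] top 0.055324546012186865 mid [ 0.628 -0.228  0.054]
valve 0.6 [163. 327.  34.  51.] med [ 0.696 -0.364  0.055] top 0.1054630154350825 mid [ 0.686 -0.369  0.109]
cap 0.67 [187. 205.  27.  21.] med [ 0.355 -0.329  0.025] top 0.03621101323311541 mid [ 0.351 -0.33   0.036]
cap 0.52 [251. 236.  17.  22.] med [ 0.479 -0.186  0.025] top 0.04170845667338734 mid [ 0.472 -0.187  0.04 ]
spanner 0.57 [112. 288.  19. 
[... 2094 characters left out ...]
] top 0.49135333003203724 mid [0.801 0.172 0.49 ]
shelf 0.7 [251. 258. 124. 141.] med [0.531 0.132 0.058] top 0.11104393133652167 mid [0.527 0.092 0.114]
shelf 0.34 [373. 277.  19.  13.] med [ 0.468 -0.188  0.012] top 0.0440055877598922 mid [ 0.469 -0.189  0.042]
tip shelf_handle 0.85 [312.5, 254.3] [ 0.527 -0.025  0.107]
tip bin_near 0.78 [255.1, 288.0] [0.457 0.129 0.056]
tip bin_far 0.7 [262.0, 226.0] [0.621 0.103 0.058]
tip bin_far 0.43 [432.4, 246.8] [ 0.535 -0.347  0.041]
tip stops 0.37 [259.3, 225.7] [0.621 0.11  0.06 ]
tip bushing_a 0.58 [374.3, 280.4] [ 0.457 -0.184  0.042]
tip bushing_a 0.58 [433.8, 247.5] [ 0.531 -0.35   0.047]
tip reducer 0.5 [382.6, 216.1] [ 0.638 -0.229  0.005]
```

```bash
python3 - <<'E'
import cv2
a=cv2.imread("pics/scene0.png");cv2.imwrite("pics/scene0c.png",cv2.resize(a[130:400,80:580],None,fx=1.6,fy=1.6,interpolation=cv2.INTER_CUBIC))
a=cv2.imread("pics/top0.png");cv2.imwrite("pics/top0c.png",cv2.resize(a[80:350,150:520],None,fx=2.1,fy=2.1,interpolation=cv2.INTER_CUBIC))
E
```

```text
(no output)
```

View pics/scene0c.png

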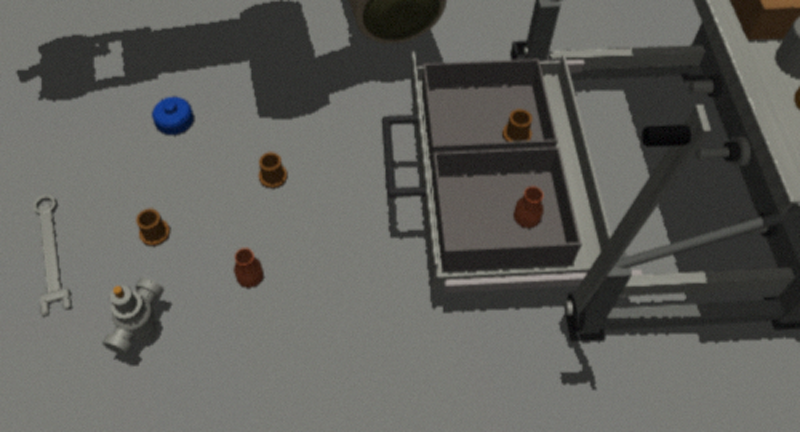

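View pics/top0c.png

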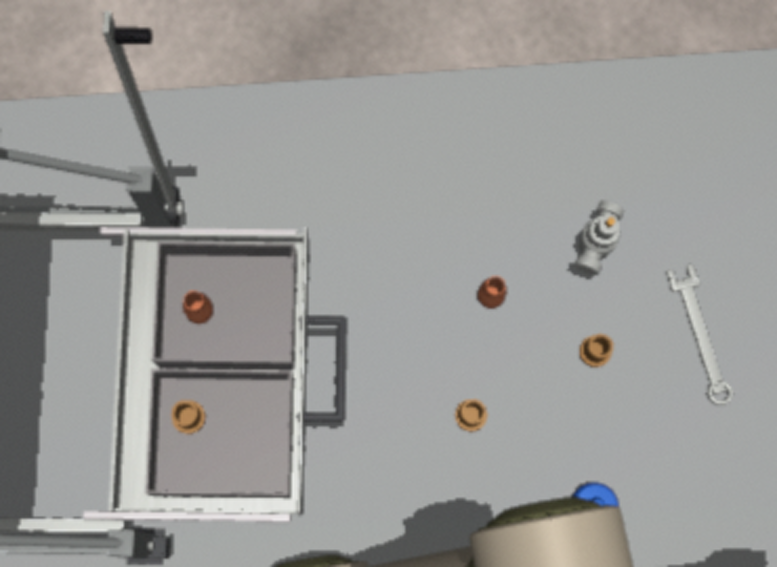

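Near bin (top crop ~(225,435)) holds a bronze bushing and the far bin (~(228,305)) a copper reducer. The loose bushings are at ~(470,415) and (596,350), the reducer at ~(491,292). So the bushings go to the near bin and the reducer to the far one.

```bash
python3 - <<'E'
from h import *
np.set_printoptions(precision=3,suppress=True)
for c in ["top","scene"]:
    W=np.load(c+"W.npy").reshape(-1,3); W=W[~np.isnan(W[:,0])]
    m=lambda a,b,x0,x1,y0,y1: W[(W[:,2]>a)&(W[:,2]<b)&(W[:,0]>x0)&(W[:,0]<x1)&(W[:,1]>y0)&(W[:,1]<y1)]
    h=m(.09,.112,.4,.66,-.05,-.01); print(c,"handle",len(h),h.min(0),h.max(0),np.polyfit(h[:,0],h[:,1],1) , np.median(h,0))
    b=h[h[:,1]<np.median(h[:,1])+.006]; k=np.polyfit(b[:,0],b[:,1],1); print(" bar",k,b[:,0].min(),b[:,0].max(),np.degrees(np.arctan(k[0])))
    a=m(.108,.12,.38,.69,.0,.06)
    k=np.polyfit(a[:,0],a[:,1],1); print(" apron",len(a),k,np.degrees(np.arctan(k[0])), a.min(0),a.max(0))
    f=m(.05,.064,.36,.70,.03,.22); print(" floor",f.min(0),f.max(0))
    for n,x0,x1 in [("near",.39,.52),("far",.545,.69)]:
        o=m(.07,.125,x0,x1,.11,.19)
        print(n,len(o),np.median(o,0),np.percentile(o,5,0),np.percentile(o,95,0))
        # floor extents
        ff=m(.05,.064,x0-.02,x1+.02,.03,.22);print("   floor",np.percentile(ff,1,0),np.percentile(ff,99,0))
E
```

```text
top handle 265 [ 0.461 -0.034  0.094] [ 0.591 -0.011  0.112] [-0.043 -0.001] [ 0.524 -0.024  0.105]
 bar [-0.045 -0.002] 0.4613959608599816 0.5913832981836673 -2.55802550516422
 apron 319 [-0.068  0.064] -3.911623370067283 [0.38  0.006 0.108] [0.689 0.059 0.12 ]
 floor [0.36 0.03 0.05] [0.7   0.22  0.064]
near 98 [0.485 0.167 0.094] [0.47  0.152 0.072] [0.499 0.18  0.101]
   floor [0.372 0.034 0.05 ] [0.533 0.216 0.064]
far 254 [0.612 0.151 0.089] [0.546 0.128 0.074] [0.688 0.189 0.112]
   floor [0.527 0.032 0.05 ] [0.705 0.218 0.064]
scene handle 319 [ 0.464 -0.034  0.096] [ 0.595 -0.01   0.109] [-0.049  0.003] [ 0.537 -0.024  0.104]
 bar [-0.05   0.002] 0.4643591105937418 0.5929654820354461 -2.885523126010407
 apron 426 [-0.064  0.063] -3.641641992864394 [0.38  0.003 0.108] [0.69  0.059 0.12 ]
 floor [0.36 0.03 0.05] [0.7   0.22  0.064]
near 326 [0.477 0.171 0.09 ] [0.39  0.154 0.072] [0.501 0.186 0.104]
   floor [0.381 0.035 0.052] [0.526 0.212 0.063]
far 705 [0.552 0.15  0.091] [0.546 0.12  0.072] [0.637 0.184 0.11 ]
   floor [0.541 0.033 0.052] [0.7   0.218 0.063]
```

Call:
jog_arm(plan="0 0 5.5 0 0 0 0;0 0 5.5 0 0 0 0;0 0 5.5 0 0 0 0;0 0 5.5 0 0 0 0;0 0 0 3.2 -1.7 0 0;0 0 0 3.2 -1.7 0 0;0 0 0 3.2 -1.7 0 0;0 0 0 3.2 -1.7 0 0;0 0 0 3.2 -1.7 0 0;0 0 0 3.2 -1.7 0 0", grip_force=35)

```text
time_s: 2.33
position: [0.3738, -0.4305, 0.2314]
tool_rot: [[0.998, -0.061, 0.0], [-0.061, -0.998, -0.0], [0.0, 0.0, -1.0]]
ft_force: [0.2, -1.3, -0.9]
grip_width: 0.0856
gripper_force: 0.0
```

Call:
jog_arm(plan="0 0 0 3.2 -1.7 0 0;0 0 0 3.2 -1.7 1 0;0 0 0 3.2 -1.7 1 0;0 0 0 3.2 -1.7 1 0;0 0 0 3.2 -1.7 1 0;0 0 0 0 0 3 0;0 0 0 0 0 3 0;0 0 0 0 0 0 0;0 0 0 0 0 0 0")

```text
time_s: 3.08
position: [0.5369, -0.3562, 0.1307]
tool_rot: [[0.998, -0.061, -0.002], [-0.061, -0.998, 0.002], [-0.002, -0.002, -1.0]]
ft_force: [0.8, 0.3, -0.2]
grip_width: 0.0857
gripper_force: 0.0
```

Call:
jog_arm(plan="0 0 0 0.5 0 3 0;0 0 0 0 0 3 0;0 0 0 0 0 3 0;0 0 0 0 0 2 0;0 0 0 0 0 1 0;0 0 0 0 0 0 0;0 0 0 0 0 0 150;0 0 0 0 0 0 230;0 0 0 0 0 0 230;0 0 0 0 0 0 230")

```text
time_s: 3.92
position: [0.5427, -0.3572, 0.0128]
tool_rot: [[0.998, -0.061, 0.002], [-0.061, -0.998, -0.002], [0.002, 0.002, -1.0]]
ft_force: [-1.0, -0.1, 0.9]
grip_width: 0.0384
gripper_force: 0.0
```

Call:
jog_arm(plan="0 0 0 0 0 0 230;0 0 0 0 0 0 230;0 0 0 0 0 0 230;0 0 0 0 0 -1 230;0 0 0 0 0 -2 230;0 0 0 0 0 -3 230;0 0 0 0 0 -3 230;0 0 0 0 0 -3 230;0 0 0 0 0 -3 230;0 0 0 0 0 0 230")

```text
time_s: 4.75
position: [0.5438, -0.3581, 0.1689]
tool_rot: [[0.998, -0.061, 0.008], [-0.061, -0.998, -0.008], [0.009, 0.008, -1.0]]
ft_force: [0.2, -0.3, -1.7]
grip_width: 0.0311
gripper_force: 34.8
```

Call:
jog_arm(plan="0 0 0 -0.6 -1.8 0 230;0 0 0 -1.2 -3.7 0 230;0 0 0 -1.2 -3.7 0 230;0 0 0 -1.2 -3.7 0 230;0 0 0 -1.2 -3.7 0 230;0 0 0 -1.2 -3.7 0 230;0 0 0 -1.2 -3.7 0 230;0 0 0 -1.2 -3.7 0 230;0 0 0 -1.2 -3.7 0 230;0 0 0 -1.2 -3.7 0 230")

```text
time_s: 5.58
position: [0.4489, 0.0022, 0.1618]
tool_rot: [[0.998, -0.061, 0.001], [-0.061, -0.998, -0.0], [0.001, 0.0, -1.0]]
ft_force: [0.5, 0.7, -0.3]
grip_width: 0.0308
gripper_force: 35.0
```

Call:
jog_arm(plan="0 0 0 -1.2 -3.7 0 230;0 0 0 -1.2 -3.7 0 230;0 0 0 -0.7 -1.8 0 230;0 0 0 0 0 0 230;0 0 0 0 0 1 230;0 0 0 0 0 1 230;0 0 0 0 0 0 230;0 0 0 0 0 0 230")

```text
time_s: 6.25
position: [0.4246, 0.0939, 0.1415]
tool_rot: [[0.998, -0.062, -0.001], [-0.062, -0.998, -0.0], [-0.001, 0.0, -1.0]]
ft_force: [0.4, -0.3, -0.2]
grip_width: 0.0309
gripper_force: 35.1
```

```bash
python3 - <<'E'
from h import *
for c in ["scene","top"]:
    im=imaging.get_image(c); save(im,c+"1")
a=cv2.imread("pics/scene1.png")[120:340,280:520]; b=cv2.imread("pics/top1.png")[120:340,180:420]
cv2.imwrite("pics/c1.png",cv2.resize(np.hstack([a,b]),(800,367),interpolation=cv2.INTER_CUBIC))
E
```

```text
(no output)
```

View pics/c1.png

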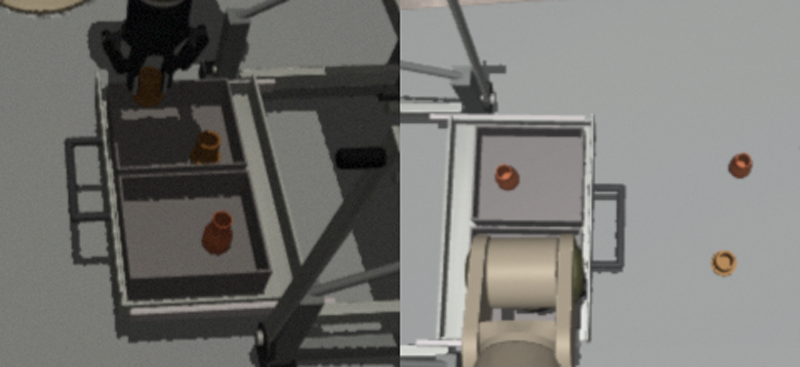

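The picture shows the bushing in the gripper over the near-front of the near bin, ~(150,90), clear of the walls. I'll lower it and release.

Call:
jog_arm(plan="0 0 0 0 0 2 230;0 0 0 0 0 2 230;0 0 0 0 0 1.5 230;0 0 0 0 0 0.7 230;0 0 0 0 0 0.3 230;0 0 0 0 0 0.2 230;0 0 0 0 0 0 230;0 0 0 0 0 0 230")

```text
time_s: 7.02
position: [0.425, 0.0942, 0.075]
tool_rot: [[0.998, -0.061, 0.001], [-0.061, -0.998, -0.0], [0.001, -0.0, -1.0]]
ft_force: [0.5, -1.1, -0.8]
grip_width: 0.0308
gripper_force: 35.1
```

Call:
jog_arm(plan="0 0 0 0 0 0.2 230;0 0 0 0 0 0.2 230;0 0 0 0 0 0 230;0 0 0 0 0 0 230")

```text
time_s: 7.35
position: [0.4245, 0.0943, 0.0703]
tool_rot: [[0.998, -0.061, -0.0], [-0.061, -0.998, 0.0], [-0.0, -0.0, -1.0]]
ft_force: [-0.5, -0.1, -0.7]
grip_width: 0.0309
gripper_force: 35.1
```

Call:
jog_arm(plan="0 0 0 0 0 0.1 230;0 0 0 0 0 0 200;0 0 0 0 0 0 100;0 0 0 0 0 0 100;0 0 0 0 0 0 100;0 0 0 0 0 0 100;0 0 0 0 0 -1 100;0 0 0 0 0 -2 100;0 0 0 0 0 -3 100;0 0 0 0 0 -3 100")

```text
time_s: 8.18
position: [0.4241, 0.0943, 0.1601]
tool_rot: [[0.998, -0.061, -0.002], [-0.061, -0.998, 0.0], [-0.002, -0.0, -1.0]]
ft_force: [-0.0, 0.6, 0.2]
grip_width: 0.052
gripper_force: 0.0
```

Call:
jog_arm(plan="0 0 0 0 0 -1 100;0 0 0 0.4 2 0 50;0 0 0 0.8 3.6 0 0;0 0 0 0.8 3.6 0 0;0 0 0 0.8 3.6 0 0;0 0 0 0.8 3.6 0 0;0 0 0 0.8 3.6 0 0;0 0 0 0.8 3.6 0 0;0 0 0 0.7 2.5 2 0;0 0 0 0.4 1.7 3 0")

```text
time_s: 9.02
position: [0.472, -0.1907, 0.1206]
tool_rot: [[0.998, -0.063, 0.005], [-0.063, -0.998, -0.004], [0.006, 0.004, -1.0]]
ft_force: [1.1, -0.0, -0.4]
grip_width: 0.0857
gripper_force: 0.0
```

```bash
python3 - <<'E'
from h import *
np.set_printoptions(precision=3,suppress=True)
for c in ["scene","top"]:
    im=imaging.get_image(c); save(im,c+"2"); W=cloud(im)
    for r in models.outline_of(c,"bushing_a"):
        p=W[r["region"]]; p=p[~np.isnan(p[:,0])]
        hi=np.percentile(p[:,2],97); t=p[p[:,2]>hi-.006]; print(c,round(r["confidence"],2),hi,(t.min(0)+t.max(0))/2)
print(env.observe()["position"])
a=cv2.imread("pics/scene2.png")[120:340,280:520]; b=cv2.imread("pics/top2.png")[120:340,180:420]
cv2.imwrite("pics/c2.png",cv2.resize(np.hstack([a,b]),(800,367),interpolation=cv2.INTER_CUBIC))
E
```

```text
scene 0.77 0.041406123811081046 [ 0.471 -0.186  0.041]
scene 0.64 0.09829569329993734 [0.426 0.093 0.097]
[ 0.47  -0.187  0.119]
```

View pics/c2.png

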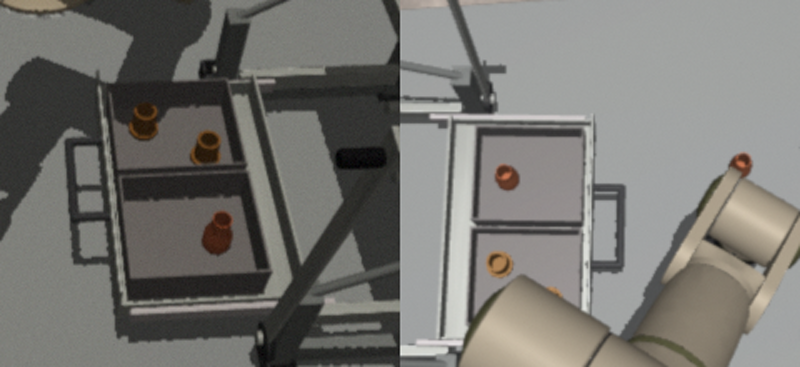

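The first bushing stands upright in the near bin, at ~(144,120) in the left crop. Next is the second bushing; the gripper is right above it.

Call:
jog_arm(plan="0 0 0 0 0 3 0;0 0 0 0 0 3 0;0 0 0 0 0 2.6 0;0 0 0 0 0 1.5 0;0 0 0 0 0 0.5 0;0 0 0 0 0 0 0;0 0 0 0 0 0 150;0 0 0 0 0 0 230;0 0 0 0 0 0 230;0 0 0 0 0 0 230")

```text
time_s: 10.05
position: [0.4709, -0.1872, 0.0142]
tool_rot: [[0.998, -0.061, 0.001], [-0.061, -0.998, -0.001], [0.001, 0.001, -1.0]]
ft_force: [0.3, 0.3, 0.0]
grip_width: 0.0389
gripper_force: 0.0
```

Call:
jog_arm(plan="0 0 0 0 0 0 230;0 0 0 0 0 0 230;0 0 0 0 0 0 230;0 0 0 0 0 -1 230;0 0 0 0 0 -2 230;0 0 0 0 0 -3 230;0 0 0 0 0 -4 230;0 0 0 0 0 -4 230;0 0 0 0 0 -2 230;0 0 0 0 0 0 230")

```text
time_s: 10.88
position: [0.4719, -0.188, 0.178]
tool_rot: [[0.998, -0.061, 0.007], [-0.061, -0.998, -0.005], [0.008, 0.005, -1.0]]
ft_force: [0.7, 0.0, -2.1]
grip_width: 0.0308
gripper_force: 35.0
```

Call:
jog_arm(plan="0 0 0 0 -1.8 0 230;0 0 0 0.1 -3.6 0 230;0 0 0 0.1 -3.6 0 230;0 0 0 0.1 -3.6 0 230;0 0 0 0.1 -3.6 0 230;0 0 0 0.1 -3.6 0 230;0 0 0 0 -3.6 0 230;0 0 0 0 -2.7 0 230;0 0 0 0 -1.5 0 230;0 0 0 0 0 0 230")

```text
time_s: 11.72
position: [0.4914, 0.0908, 0.172]
tool_rot: [[0.998, -0.058, -0.002], [-0.058, -0.998, 0.001], [-0.002, -0.001, -1.0]]
ft_force: [-0.5, -0.5, -1.2]
grip_width: 0.0309
gripper_force: 35.2
```

Call:
jog_arm(plan="0 0 0 0 0 2 230;0 0 0 0 0 2 230;0 0 0 0 0 2 230;0 0 0 0 0 2 230;0 0 0 0 0 1.2 230;0 0 0 0 0 0.6 230;0 0 0 0 0 0.3 230;0 0 0 0 0 0 230;0 0 0 0 0 0 230")

```text
time_s: 12.47
position: [0.4926, 0.0878, 0.0727]
tool_rot: [[0.998, -0.061, 0.001], [-0.061, -0.998, -0.0], [0.001, 0.0, -1.0]]
ft_force: [0.0, -0.2, -2.0]
grip_width: 0.0308
gripper_force: 35.2
```

Call:
jog_arm(plan="0 0 0 0 0 0.2 230;0 0 0 0 0 0 230;0 0 0 0 0 0 200;0 0 0 0 0 0 100;0 0 0 0 0 0 100;0 0 0 0 0 0 100;0 0 0 0 0 -1 100;0 0 0 0 0 -2 100;0 0 0 0 0 -4 100;0 0 0 0 0 -3 100")

```text
time_s: 13.3
position: [0.4923, 0.0882, 0.1721]
tool_rot: [[0.998, -0.061, -0.0], [-0.061, -0.998, 0.0], [-0.0, -0.0, -1.0]]
ft_force: [0.8, 0.2, 0.7]
grip_width: 0.0524
gripper_force: 0.0
```

Call:
jog_arm(plan="0 0 0 0 0 -1 100;0 0 0 0.9 1.8 0 50;0 0 0 1.8 3.6 0 0;0 0 0 1.8 3.6 0 0;0 0 0 1.8 3.6 0 0;0 0 0 1.8 3.6 0 0;0 0 0 1.8 3.6 0 0;0 0 0 1.8 3.6 0 0;0 0 0 1.8 3.6 0 0;0 0 0 1.2 2.4 1 0")

```text
time_s: 14.13
position: [0.6224, -0.2181, 0.1714]
tool_rot: [[0.998, -0.063, 0.003], [-0.063, -0.998, -0.002], [0.003, 0.002, -1.0]]
ft_force: [0.5, -0.1, 0.2]
grip_width: 0.0855
gripper_force: 0.0
```

Call:
jog_arm(plan="0 0 0 0.7 1.3 2 0;0 0 0 0 0 2 0;0 0 0 0 0 0 0;0 0 0 0 0 0 0")

```text
time_s: 14.47
position: [0.6269, -0.2274, 0.1296]
tool_rot: [[0.998, -0.061, -0.002], [-0.061, -0.998, 0.001], [-0.002, -0.001, -1.0]]
ft_force: [0.4, -0.1, 1.0]
grip_width: 0.0849
gripper_force: 0.0
```

```bash
python3 - <<'E'
from h import *
np.set_printoptions(precision=3,suppress=True)
c="scene"
im=imaging.get_image(c); save(im,c+"3"); W=cloud(im)
for q in ["bushing_a","reducer"]:
    for r in models.outline_of(c,q):
        p=W[r["region"]]; p=p[~np.isnan(p[:,0])]
        hi=np.percentile(p[:,2],97); t=p[p[:,2]>hi-.006]; print(q,round(r["confidence"],2),hi,(t.min(0)+t.max(0))/2)
print(env.observe()["position"])
E
```

```text
bushing_a 0.68 0.09769141764166851 [0.425 0.094 0.096]
bushing_a 0.51 0.09882976585172705 [0.502 0.087 0.101]
reducer 0.59 0.055255429480938006 [ 0.628 -0.228  0.055]
reducer 0.37 0.08756626728275264 [0.574 0.454 0.086]
[ 0.628 -0.227  0.132]
```

Call:
jog_arm(plan="0 0 0 0 0 3 0;0 0 0 0 0 3 0;0 0 0 0 0 2.6 0;0 0 0 0 0 1.5 0;0 0 0 0 0 0.5 0;0 0 0 0 0 0 0;0 0 0 0 0 0 150;0 0 0 0 0 0 240;0 0 0 0 0 0 240;0 0 0 0 0 0 240")

```text
time_s: 15.45
position: [0.6277, -0.2279, 0.0255]
tool_rot: [[0.998, -0.061, 0.002], [-0.061, -0.998, -0.001], [0.002, 0.001, -1.0]]
ft_force: [-0.1, 0.4, -0.1]
grip_width: 0.0389
gripper_force: 0.0
```

Call:
jog_arm(plan="0 0 0 0 0 0 240;0 0 0 0 0 0 240;0 0 0 0 0 0 240;0 0 0 0 0 -1 240;0 0 0 0 0 -2 240;0 0 0 0 0 -3 240;0 0 0 0 0 -4 240;0 0 0 0 0 -4 240;0 0 0 0 0 -2 240;0 0 0 0 0 0 240")

```text
time_s: 16.28
position: [0.6287, -0.2284, 0.1908]
tool_rot: [[0.998, -0.061, 0.009], [-0.061, -0.998, -0.005], [0.009, 0.005, -1.0]]
ft_force: [0.4, -0.5, -0.4]
grip_width: 0.0283
gripper_force: 29.6
```

Call:
jog_arm(plan="0 0 0 0 0 0 240;0 0 0 0 0 0 240")

```text
time_s: 16.45
position: [0.6267, -0.2274, 0.1831]
tool_rot: [[0.998, -0.061, -0.002], [-0.061, -0.998, 0.001], [-0.002, -0.001, -1.0]]
ft_force: [0.4, -0.4, -1.2]
grip_width: 0.0284
gripper_force: 29.6
```

```bash
python3 - <<'E'
from h import *
c="scene"
im=imaging.get_image(c); save(im,c+"4"); W=cloud(im)
print(env.observe()["position"],env.observe()["gripper_force"])
a=cv2.imread("pics/scene4.png")[190:350,150:310]
cv2.imwrite("pics/c4.png",cv2.resize(a,(560,560),interpolation=cv2.INTER_CUBIC))
E
```

```text
[ 0.6266699  -0.22738127  0.18260997] 29.570842034881935
```

View pics/c4.png

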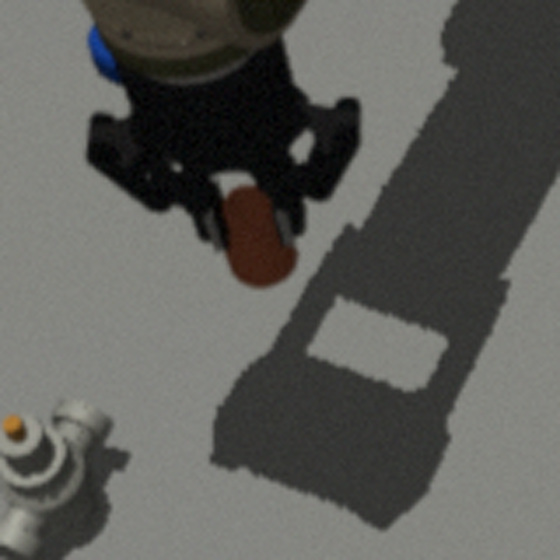

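The reducer is held by its neck about upright at ~(258,235), and the valve is untouched. Next I'll carry it to the far bin.

Call:
jog_arm(plan="0 0 0 -0.2 -1.8 0 240;0 0 0 -0.4 -3.3 0 240;0 0 0 -0.5 -3.7 0 240;0 0 0 -0.5 -3.7 0 240;0 0 0 -0.5 -3.7 0 240;0 0 0 -0.4 -3.7 0 240;0 0 0 -0.4 -3.7 0 240;0 0 0 -0.4 -3.7 0 240;0 0 0 -0.3 -2.3 0 240;0 0 0 0 -1.2 0 240")

```text
time_s: 17.33
position: [0.6088, 0.0856, 0.1833]
tool_rot: [[0.998, -0.058, -0.003], [-0.058, -0.998, 0.001], [-0.003, -0.001, -1.0]]
ft_force: [0.6, 1.0, -0.9]
grip_width: 0.0284
gripper_force: 29.6
```

Call:
jog_arm(plan="0 0 0 0 0 0 240;0 0 0 0 0 2 240;0 0 0 0 0 2 240;0 0 0 0 0 2 240;0 0 0 0 0 2 240;0 0 0 0 0 1 240;0 0 0 0 0 0.6 240;0 0 0 0 0 0.3 240;0 0 0 0 0 0 240;0 0 0 0 0 0 240")

```text
time_s: 18.17
position: [0.6107, 0.0817, 0.0862]
tool_rot: [[0.998, -0.061, 0.001], [-0.061, -0.998, -0.0], [0.002, 0.0, -1.0]]
ft_force: [-0.6, -0.6, -1.1]
grip_width: 0.0283
gripper_force: 29.6
```

```bash
python3 - <<'E'
from h import *
c="scene"
im=imaging.get_image(c); save(im,c+"5")
a=cv2.imread("pics/scene5.png")[150:320,300:500]
cv2.imwrite("pics/c5.png",cv2.resize(a,(660,560),interpolation=cv2.INTER_CUBIC))
E
```

```text
(no output)
```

View pics/c5.png

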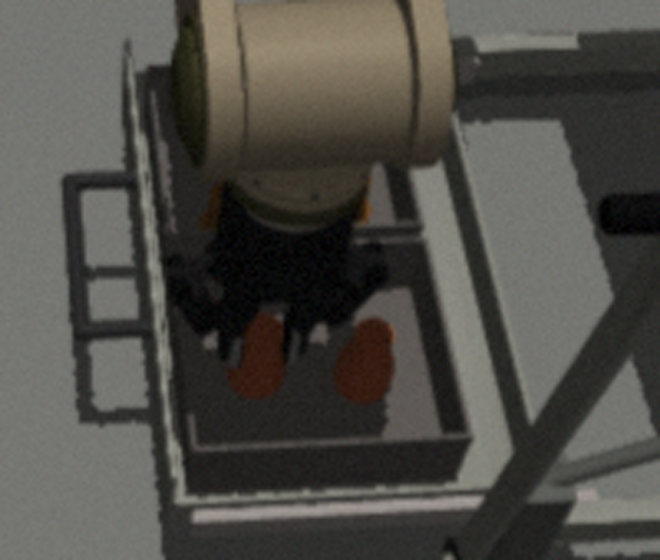

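The reducer is just above the far bin's floor at ~(258,360), in front of the stored one at (365,360). I'll set it down gently.

Call:
jog_arm(plan="0 0 0 0 0 0.2 240;0 0 0 0 0 0.15 240;0 0 0 0 0 0.1 240;0 0 0 0 0 0 240;0 0 0 0 0 0 240")

```text
time_s: 18.63
position: [0.6104, 0.082, 0.0823]
tool_rot: [[0.998, -0.061, 0.002], [-0.061, -0.998, -0.0], [0.002, 0.0, -1.0]]
ft_force: [-3.2, -0.2, 8.6]
grip_width: 0.0283
gripper_force: 32.8
```

Call:
jog_arm(plan="0 0 0 0 0 -0.1 240;0 0 0 0 0 0 200;0 0 0 0 0 0 140;0 0 0 0 0 0 100;0 0 0 0 0 0 100;0 0 0 0 0 0 100;0 0 0 0 0 -1 100;0 0 0 0 0 -2 100;0 0 0 0 0 -3 100;0 0 0 0 0 -3 100")

```text
time_s: 19.47
position: [0.6098, 0.0819, 0.1732]
tool_rot: [[0.998, -0.061, -0.001], [-0.061, -0.998, 0.0], [-0.001, -0.0, -1.0]]
ft_force: [0.4, -0.1, 0.6]
grip_width: 0.0519
gripper_force: 0.0
```

Call:
jog_arm(plan="0 0 0 0 0 -1 140;0 0 0 -1.0 1.5 0 160;0 0 0 -1.7 2.5 0 160;0 0 0 -1.7 2.5 0 160;0 0 0 -1.7 2.5 0 160;0 0 0 -1.0 1.5 0 160;0 0 0 -0.4 0.8 0 160;0 0 0 0 0 0 160;0 0 0 0 0 0 160")

```text
time_s: 20.22
position: [0.5289, -0.0261, 0.1821]
tool_rot: [[0.998, -0.062, 0.001], [-0.062, -0.998, 0.0], [0.001, -0.0, -1.0]]
ft_force: [0.7, -0.4, -0.2]
grip_width: 0.0316
gripper_force: 0.0
```

```bash
python3 - <<'E'
from h import *
np.set_printoptions(precision=3,suppress=True)
for c in ["scene","top"]:
    im=imaging.get_image(c); save(im,c+"6"); W=cloud(im)
    w=W.reshape(-1,3); w=w[(w[:,2]>.09)&(w[:,2]<.112)&(w[:,0]>.44)&(w[:,0]<.62)&(w[:,1]>-.06)&(w[:,1]<-.015)]
    if len(w)>9: print(c,len(w),w.min(0),w.max(0),np.median(w,0))
    for r in models.outline_of(c,"reducer"):
        p=W[r["region"]]; p=p[~np.isnan(p[:,0])]
        hi=np.percentile(p[:,2],97); t=p[p[:,2]>hi-.006]; print(round(r["confidence"],2),hi,(t.min(0)+t.max(0))/2)
    for r in models.tip_of(c,"shelf_handle"): print("handle",r["confidence"],r["at"])
s=env.observe();print(s["position"],s["grip_width"],s["q"])
a=cv2.imread("pics/scene6.png")[150:320,300:500]
cv2.imwrite("pics/c6.png",cv2.resize(a,(660,560),interpolation=cv2.INTER_CUBIC))
E
```

```text
scene 294 [ 0.464 -0.034  0.097] [ 0.594 -0.015  0.11 ] [ 0.541 -0.024  0.105]
0.74 0.11256941838418541 [0.611 0.082 0.111]
0.63 0.11007937704192607 [0.571 0.092 0.184]
0.57 0.0984253142650039 [0.493 0.088 0.096]
handle 0.68 [371.5, 219.3]
handle 0.62 [320.0, 225.3]
top 21 [ 0.517 -0.03   0.098] [ 0.528 -0.02   0.112] [ 0.523 -0.025  0.104]
0.72 0.11240454544935286 [0.609 0.08  0.113]
0.31 0.10870897603759434 [0.519 0.093 0.335]
0.19 0.418452250793381 [0.562 0.327 0.522]
handle 0.75 [315.6, 256.2]
handle 0.73 [242.3, 224.6]
[ 0.529 -0.026  0.182] 0.03188136166110514 [-15.606  22.182  82.455   0.004  75.378  77.839]
```

View pics/c6.png

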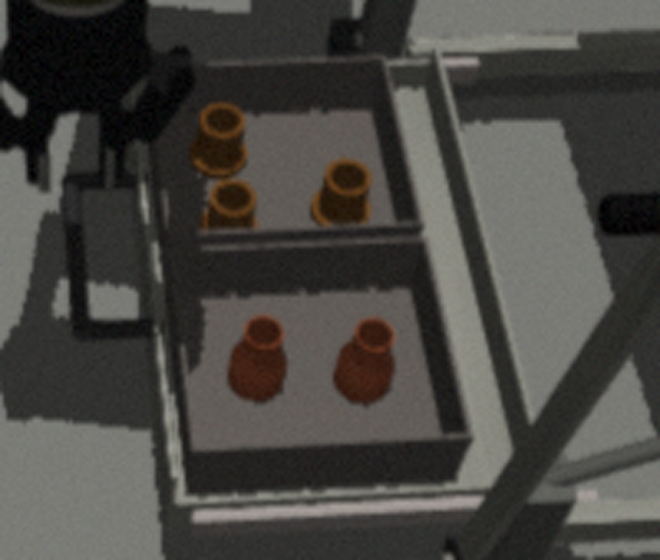

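All three parts stand upright in the right bins: bushings at (220,138), (232,205) and (345,190), reducers at (258,360) and (365,360). The gripper is over the handle, so I'll descend and grip the bar.

Call:
jog_arm(plan="0 0 0 0 -0.1 2 160;0 0 0 0 0 2 160;0 0 0 0 0 2 160;0 0 0 0 0 2 160;0 0 0 0 0 1.4 160;0 0 0 0 0 0.6 160;0 0 0 0 0 0 160;0 0 0 0 0 0 160", grip_force=60)

```text
time_s: 21.18
position: [0.5289, -0.0252, 0.0823]
tool_rot: [[0.998, -0.061, 0.0], [-0.061, -0.998, -0.0], [0.0, 0.0, -1.0]]
ft_force: [0.4, -0.2, 0.5]
grip_width: 0.0318
gripper_force: 0.0
```

Call:
jog_arm(plan="0 0 0 0 0 0 200;0 0 0 0 0 0 255;0 0 0 0 0 0 255;0 0 0 0 0 0 255;0 0 0 0 0 0 255;0 0 0 0 0 0 255")

```text
time_s: 21.68
position: [0.529, -0.0253, 0.083]
tool_rot: [[0.998, -0.061, 0.002], [-0.061, -0.998, -0.0], [0.002, 0.0, -1.0]]
ft_force: [-1.4, 1.2, 5.3]
grip_width: 0.0099
gripper_force: 58.6
```

Call:
jog_arm(plan="0 0 0 0 -0.2 0 255;0 0 0 0 -0.4 0 255;0 0 0 0 -0.6 0 255;0 0 0 0 -0.8 0 255;0 0 0 0 -0.8 0 255;0 0 0 0 -0.8 0 255;0 0 0 0 -0.8 0 255;0 0 0 0 -0.8 0 255;0 0 0 0 -0.8 0 255;0 0 0 0 -0.8 0 255")

```text
time_s: 22.52
position: [0.5349, 0.0427, 0.083]
tool_rot: [[0.998, -0.062, 0.006], [-0.062, -0.998, -0.001], [0.006, 0.001, -1.0]]
ft_force: [8.4, -2.5, 3.5]
grip_width: 0.0097
gripper_force: 58.6
```

Call:
jog_arm(plan="0 0 0 0.05 -0.8 0 255;0 0 0 0.05 -0.8 0 255;0 0 0 0.05 -0.8 0 255;0 0 0 0.03 -0.8 0 255;0 0 0 0.03 -0.8 0 255;0 0 0 0.03 -0.8 0 255;0 0 0 0.02 -0.8 0 255;0 0 0 0.02 -0.7 0 255;0 0 0 0.02 -0.6 0 255;0 0 0 0.02 -0.5 0 255")

```text
time_s: 23.35
position: [0.5412, 0.1169, 0.0829]
tool_rot: [[0.998, -0.061, 0.003], [-0.061, -0.998, -0.0], [0.003, -0.0, -1.0]]
ft_force: [0.9, -1.7, 8.0]
grip_width: 0.0101
gripper_force: 59.1
```

Call:
jog_arm(plan="0 0 0 0.01 -0.5 0 255;0 0 0 0.01 -0.5 0 255;0 0 0 0.01 -0.5 0 255;0 0 0 0.01 -0.4 0 255;0 0 0 0.01 -0.4 0 255;0 0 0 0.01 -0.3 0 255;0 0 0 0.01 -0.3 0 255;0 0 0 0.01 -0.25 0 255;0 0 0 0.01 -0.25 0 255;0 0 0 0.01 -0.25 0 255")

```text
time_s: 24.18
position: [0.5442, 0.1515, 0.0829]
tool_rot: [[0.998, -0.061, 0.002], [-0.061, -0.998, -0.003], [0.002, 0.003, -1.0]]
ft_force: [-1.0, -9.8, 9.8]
grip_width: 0.0098
gripper_force: 59.4
```

Call:
jog_arm(plan="0 0 0 0 -0.25 0 255;0 0 0 0 -0.25 0 255;0 0 0 0 -0.25 0 255;0 0 0 0 -0.2 0 255;0 0 0 0 -0.2 0 255;0 0 0 0 -0.2 0 255;0 0 0 0 -0.15 0 255;0 0 0 0 -0.1 0 255")

```text
time_s: 24.85
position: [0.5448, 0.1598, 0.0829]
tool_rot: [[0.998, -0.062, -0.001], [-0.062, -0.998, -0.017], [-0.0, 0.017, -1.0]]
ft_force: [-5.1, -57.6, 15.2]
grip_width: 0.0097
gripper_force: 61.7
```

```bash
python3 - <<'E'
from h import *
np.set_printoptions(precision=3,suppress=True)
ims={c:imaging.get_image(c) for c in ["scene","top"]}
for c,im in ims.items(): save(im,c+"7"); np.save(c+"7W.npy",cloud(im))
a=ims["scene"]["pixels"][140:330,330:570]; b=ims["top"]["pixels"][100:290,120:360]
cv2.imwrite("pics/c7.png",cv2.resize(np.vstack([a,b]),(758,1200))[...,::-1][:600])
cv2.imwrite("pics/c7.png",cv2.resize(np.hstack([a,b]),(800,317),interpolation=cv2.INTER_CUBIC)[...,::-1])
for c in ims:
    W=np.load(c+"7W.npy").reshape(-1,3)
    a=W[(W[:,2]>.108)&(W[:,2]<.12)&(W[:,0]>.38)&(W[:,0]<.69)&(W[:,1]>.17)&(W[:,1]<.245)]
    k=np.polyfit(a[:,0],a[:,1],1); print(c,len(a),k,a[:,1].min(),np.polyval(k,[.4,.54,.68]))
    W=W[~np.isnan(W[:,0])]
    for n,x0,x1 in [("nearpost",.28,.37),("farpost",.72,.82)]:
        p=W[(W[:,2]>.15)&(W[:,2]<.18)&(W[:,0]>x0)&(W[:,0]<x1)&(W[:,1]>.1)&(W[:,1]<.35)]
        if len(p): print(c,n,len(p),p.min(0),p.max(0),np.median(p,0))
s=env.observe();print(s["position"],s["ft_force"],s["wrist_torque"],s["q"])
E
```

```text
scene 273 [-0.104  0.27 ] 0.17062514020609199 [0.228 0.214 0.199]
scene farpost 307 [0.748 0.171 0.15 ] [0.784 0.231 0.18 ] [0.771 0.201 0.169]
top 50 [-0.2    0.333] 0.19124450069259044 [0.253 0.225 0.197]
top farpost 210 [0.744 0.17  0.15 ] [0.779 0.221 0.18 ] [0.758 0.196 0.169]
[0.545 0.16  0.083] [ -4.984 -51.965  14.861] [-8.261  0.713 -0.214] [ 4.841 32.106 83.548 -1.057 64.52  98.849]
```

View pics/c7.png

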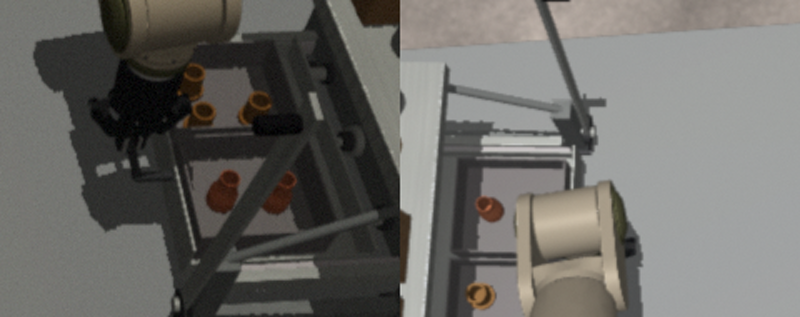

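```bash
python3 - <<'E'
from h import *
np.set_printoptions(precision=3,suppress=True)
def frame(W,deg=3.8):
    t=np.radians(deg); W=W.reshape(-1,3); W=W[~np.isnan(W[:,0])]
    d=W-np.array([.528,-.0255,0]); return np.c_[d[:,0]*np.cos(t)-d[:,1]*np.sin(t), d[:,0]*np.sin(t)+d[:,1]*np.cos(t), d[:,2]]
sel=lambda P,*b: P[(P[:,0]>b[0])&(P[:,0]<b[1])&(P[:,1]>b[2])&(P[:,1]<b[3])&(P[:,2]>b[4])&(P[:,2]<b[5])]
for n in ["scene","top"]:
  for k in ["","7"]:
    P=frame(np.load(n+k+"W.npy"))
    for nm,b in [("nearpost",(-.24,-.19,.15,.33,.13,.18)),("farpost",(.19,.24,.15,.33,.08,.18)),("apron L",(-.16,-.08,-.0,.3,.108,.12)),("apron R",(.08,.16,-.0,.3,.108,.12)),("aprFaceR",(.10,.16,0,.3,.06,.10)),("stopL",(-.135,-.105,.40,.56,.06,.12)),("stopR",(.105,.135,.40,.56,.06,.12)),("plunger",(-.012,.012,.40,.56,.06,.12))]:
        p=sel(P,*b)
        if len(p)>5: print(n+k,nm,len(p),"y pct",np.percentile(p[:,1],[1,5,25,50,75,95,99]),"z",np.percentile(p[:,2],[5,50,95]))
E
```

```text
scene nearpost 328 y pct [0.234 0.235 0.238 0.248 0.257 0.264 0.272] z [0.133 0.162 0.176]
scene farpost 726 y pct [0.213 0.214 0.215 0.235 0.247 0.255 0.259] z [0.086 0.139 0.176]
scene apron L 177 y pct [0.048 0.049 0.052 0.087 0.187 0.232 0.233] z [0.108 0.11  0.117]
scene apron R 290 y pct [0.044 0.044 0.048 0.118 0.19  0.228 0.229] z [0.108 0.11  0.116]
scene aprFaceR 1136 y pct [0.044 0.059 0.098 0.158 0.218 0.271 0.273] z [0.062 0.081 0.098]
scene stopL 163 y pct [0.462 0.463 0.472 0.489 0.501 0.504 0.506] z [0.068 0.081 0.094]
scene stopR 86 y pct [0.457 0.459 0.488 0.499 0.5   0.524 0.526] z [0.07  0.084 0.098]
scene plunger 198 y pct [0.436 0.436 0.457 0.478 0.491 0.501 0.502] z [0.071 0.081 0.094]
scene7 farpost 726 y pct [0.213 0.214 0.215 0.235 0.247 0.255 0.262] z [0.087 0.14  0.176]
scene7 apron R 177 y pct [0.228 0.228 0.23  0.233 0.246 0.295 0.298] z [0.108 0.111 0.116]
scene7 aprFaceR 326 y pct [0.228 0.228 0.229 0.243 0.246 0.296 0.299] z [0.062 0.085 0.099]
scene7 stopL 327 y pct [0.413 0.415 0.416 0.46  0.489 0.504 0.505] z [0.064 0.083 0.106]
scene7 stopR 326 y 
[... 516 characters left out ...]
p aprFaceR 598 y pct [0.042 0.058 0.108 0.163 0.223 0.269 0.272] z [0.06  0.073 0.098]
top plunger 39 y pct [0.433 0.433 0.435 0.437 0.443 0.447 0.447] z [0.066 0.077 0.085]
top7 farpost 432 y pct [0.211 0.212 0.225 0.233 0.245 0.258 0.309] z [0.082 0.147 0.177]
top7 apron R 66 y pct [0.226 0.227 0.228 0.236 0.244 0.277 0.289] z [0.108 0.111 0.118]
top7 aprFaceR 195 y pct [0.226 0.226 0.241 0.256 0.275 0.295 0.299] z [0.061 0.076 0.097]
top7 stopL 95 y pct [0.402 0.405 0.413 0.413 0.414 0.417 0.437] z [0.061 0.086 0.11 ]
top7 stopR 77 y pct [0.401 0.403 0.408 0.409 0.41  0.412 0.42 ] z [0.061 0.089 0.113]
top7 plunger 71 y pct [0.401 0.402 0.407 0.41  0.412 0.427 0.44 ] z [0.061 0.086 0.111]
```

The apron has moved 0.184 m and is flush with the posts. Its rear edge (0.458) matches the stop ends (~0.459), so the steep force rise is the hard stops. I'll ease the press a little and check that it holds.

Call:
jog_arm(plan="0 0 0 0 0.1 0 255;0 0 0 0 0.1 0 255;0 0 0 0 0 0 255;0 0 0 0 0 0 255;0 0 0 0 0 0 255;0 0 0 0 0 0 255;0 0 0 0 0 0 255;0 0 0 0 0 0 255")

```text
time_s: 25.62
position: [0.5448, 0.1597, 0.0829]
tool_rot: [[0.998, -0.062, -0.0], [-0.062, -0.998, -0.013], [0.0, 0.013, -1.0]]
ft_force: [-3.5, -41.9, 13.0]
grip_width: 0.0096
gripper_force: 60.8
```

Call:
jog_arm(plan="0 0 0 0 0 0 255;0 0 0 0 0 0 255;0 0 0 0 0 0 255;0 0 0 0 0 0 255;0 0 0 0 0 0 255;0 0 0 0 0 0 255")

```text
time_s: 26.12
position: [0.5448, 0.1597, 0.0829]
tool_rot: [[0.998, -0.062, -0.0], [-0.062, -0.998, -0.013], [0.0, 0.013, -1.0]]
ft_force: [-3.7, -41.5, 12.6]
grip_width: 0.01
gripper_force: 60.8
```

```bash
python3 - <<'E'
from h import *
s=env.observe(); print(s["position"],s["ft_force"],s["gripper_force"])
print(job.close_job())
E
```

```text
[0.5448242  0.15968626 0.08288841] [ -3.74387921 -41.47268538  12.62629953] 60.76245903968811
the job is handed in; nothing more can be done
None
```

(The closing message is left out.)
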